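# Plant the cloister arcade on the model castle court

### The job

Take the arcade, the comb-like row of six pillars, out of the grooved stand and plant it on the sill strip of the model court so that all six tenons go into their mortises, then press it fully home, with the pillars' shoulders down on the sill. The sill was glued on by eye, so feel for the mortises and go gently: the thin pillars break if they are pressed or knocked against the court with more than about 60 N. Leave the battlement wall and the other things on the bench where they are.

Things in the scene. Friction and masses are not known exactly. Their poses are not given: they have to be found in the camera images.
- arcade_mid (a point): Loose wooden arcade, about 110 g, 76 mm high, a comb of six pillars (16 x 12 mm, 22 mm apart) under a flat-topped beam 18 mm thick and 136 mm long. This point is its centre, half-way up: tenon tips 38 mm below, shoulders 22 mm below, top 38 mm above. x across its thickness, y along the row, z up; same either way round. At the start it stands in one groove of the stand.
- arcade_beam (a point): Middle of the arcade's beam (18 mm across x, 136 mm along y, 20 mm high), the place to grip it: 28 mm above the arcade's centre, 10 mm below its top, 66 mm above the tenon tips.
- arcade_tips (a point): Middle of the row at the tips of the arcade's six tenons, each 8 x 8 mm, 16 mm long, the last 4 mm tapered to 6.6 mm. Their mortises in the sill: also 22 mm apart, 9.5 mm (along the row) by 10.5 mm, 22 mm deep, open above. Tenons drop in freely for about 6 mm, then the cheeks grip and 6 to 14 N of push takes them home, where the shoulders meet the sill and it stops hard.
- rack: Fixed plywood stand, 150 mm (x) by 160 mm (y), 30 mm high, two grooves along y, 10 mm wide, 18 mm deep, at x = -40 and +40 mm. Origin at the centre of its underside, z up. One groove holds the arcade, the other the battlement wall, their shoulders resting on its top.
- wall_mid (a point): Loose solid battlement wall, 136 mm long, 18 mm thick, 74 mm high with the 16 mm tongue in its groove, merlons on top, no pillars: not the part wanted. This point is its centre, 38 mm above the tongue's bottom; x across its thickness, y along it.
- bay (a point): Point on the fixed court, on the centre line of the sill (a strip 152 mm long, 26 wide, 22 high) at the height of its top, at the middle of its intended place. x across the sill, y along it, z up. The sill was glued on by eye: the middle of its mortise row lies some mm, up to 10, to one side or the other of this point along y, which is not reported. With the arcade home its centre is 22 mm above this point.
- court: Fixed wooden model court: board 170 mm (x) by 270 mm (y), 15 mm thick, origin at the centre of its underside. On it a crenellated tower 120 mm tall at its -y end (near face 101 mm from the bay point), a low wall along its +x edge (37 mm above the bench), a loose little well and the fixed sill: centre line at x = -30 mm, bay point at y = +38 mm, top 37 mm above the bench.
- well: Small loose wooden well, a disc 28 mm across and 16 mm tall, on the court's board, clear of the sill. Origin at the centre of its underside. To be left alone.
There are look-alikes about, which are no part of the job. What is shaped like the part that bears arcade_mid but black, orange or turquoise is not meant.

How it is judged:
On the way, in this order (a step that is already met when the one before it is completed fails the run):
1. the arcade is clear of the stand (distance of arcade_mid from where it was at the start of the episode above 0.06 m and not (contact force between arcade and rack above 0.01 N)), for 0.2 s.
2. all six tenons have entered their mortises by at least 3 mm (z of arcade_mid in the frame of bay below 0.035 m and x of arcade_mid in the frame of bay between -0.005 and 0.005 m and y of arcade_mid in the frame of bay between -0.013 and 0.013 m and angle between arcade_mid's own z axis and vertical below 0.08 rad), for 0.1 s.
At the end, for the whole second after the job is handed in: The arcade stands on the sill with all six tenons in their mortises, pressed home: its centre no more than 23.5 mm above the bay point (22 mm when quite home), within 4 mm of the sill's centre line and 13 mm of the bay point along it, upright and parallel to the sill within 0.04 rad, and at rest (z of arcade_mid in the frame of bay between 0.0195 and 0.0235 m and x of arcade_mid in the frame of bay between -0.004 and 0.004 m and y of arcade_mid in the frame of bay between -0.013 and 0.013 m and angle between arcade_mid's own z axis and vertical below 0.04 rad and angle between the y axis of arcade_mid and the y axis of bay, either way round below 0.04 rad and linear speed of arcade below 0.01 m/s); the robot touches nothing.
It fails at once if the arcade is pressed or knocked against the sill or the court with more than 60 N (contact force between arcade and sill above 60 N or contact force between arcade and court above 60 N).
It fails at once if the battlement wall is shifted by more than 15 mm (distance of wall_mid from where it was at the start of the episode above 0.015 m).
It fails at once if another thing on the bench is shifted by more than 20 mm (distance of any of turret, well, roof, glue, varnish, mallet, brush from where it was at the start of the episode above 0.02 m).
It also fails if it takes over 72 s, if anything falls off the work surface, if the arm or the gripper's body presses on something with over 40 N, if the wrist force passes 120 N, or if a joint passes its speed limit or range.

### The arm

A 6-joint arm with a two-finger parallel gripper is mounted at the origin on the work surface. World frame = base frame: x ahead of the robot, y to its left, z up, the work surface at z = 0. Lengths are in m, angles in rad, forces in N, time in s.
With the tool pointing down it reaches from about 0.275 to 0.875 m from the base axis. Payload 12.5 kg.
Tool frame: the origin (TCP) lies between the finger pads; the fingertips stand 11 mm ahead of it and the grasp point (between the pads) lies 8 mm behind it; z points along the fingers, y is the line along which they close (so a half turn about z gives the same grasp; the last joint's range is limited). The gripper opens to 85 mm and grips with 20 to 120 N. Pads are 22 mm wide; open, the fingers measure 114 mm over their backs; the gripper's body (76 mm by 85 mm) begins 54 mm behind the grasp point. The pads swing forward as they close: fully open they stand 13 mm farther back than shut.
Start: joints at [-0.085, 0.351, 1.652, -0, 1.139, -0.085], TCP at [0.55, 0, 0.242] pointing down, gripper open.
Joint ranges: [-2.75, 2.75], [-0.79, 2.1], [0.01, 2.65], [-1.57, 4.71], [0.07, 3.14], [-2.87, 2.87]. Speed limits (rad/s): [2.22, 2.22, 2.79, 3.14, 3.14, 3.14].

### API

Orientations are given as a unit quaternion [x, y, z, w].
In Python, from plant import read_state, snapshot, sign_off, spot_in gives the robot as it stands.
- The arm moves only by the tool play_rows, never from a script. Its argument "commands" is one flat list of numbers, 5 for each row, row after row: the shift along the tool's x, y, z in m, then the turn about the tool's z in degrees, then the opening, from 0 (shut) to 1 (fully open). A call has 1 to 8 rows; each row is the pose to reach, as a shift and turn from the pose commanded when the call began, along the tool's axes at that moment; what a row does not reach only later rows make up. A row lasts 1/8 s, in which the tool goes at most 62.5 mm and 10.7 degrees, less where a joint would pass 70% of its speed; a pose out of reach is approached as far as the arm can. A call with a gripper value outside its range is refused whole. The fingers move at their own pace and stop on an object; "grip_force" is the grip in N (left out, the last holds). Time passes only in rows, so rows that repeat a pose let the fingers close. It gives the time, the measured TCP pose, the force, the opening and the grip force at its end, in the units of the state.
- read_state(): the state, without advancing time (a new reading comes with each control period).
- snapshot(name): name is "scene" or "side" or "wrist"; returns a dict with "frame" (400x640x3 uint8, red, green, blue), "range_z" (400x640 float32, m along the optical axis (not along the pixel's ray), 0 where there is no reading), "mtx" (3x3 intrinsics, pixels), "D" ([k1, k2, p1, p2, k3] as OpenCV has them; the pictures are not rectified), "xyz" and "orientation" of the camera in the world; the wrist camera has in their place "hand_eye" (4x4, takes a point from camera to tool coordinates, whose origin is the TCP and whose axes are the flange's). Camera axes: x right, y down, z forward; pixel columns grow to the right and rows downward; lengths in m; the calibration is good to about 2 mm. A picture is of the moment at which its call begins: read the wrist's pose just before it.
- sign_off(): hands the job in; it is judged then, once.
Trained networks look in a picture, given as the dict that the camera call returned (one of the last four; its "shot" number tells which), for a name from the list of things; names that differ only in an ending like _2 or _b are one class to them, and where a whole thing is asked for, a point or a joint stands for the part that bears it (a point fixed in the world has none). Each returns a list of dicts, best first, with "p" (0 to 1); they miss things now and then, are a little off and sometimes report something else, mostly with a low value. They report only what shows in the picture. A call takes as long as a camera call. They do not tell look-alikes from the thing itself.
- spot_in(picture, label): "centre" ([x, y, z] in m, in world coordinates, good to about 4 mm: the middle of the surface that is visible of it).
The state is a dict: "time_s": time; "qpos": joint angles; "qd": joint speeds; "joint_torque": joint torques, N m; "eef_pos": TCP position; "tool_rot": TCP orientation; "ft_force": force on the tool from outside, world axes, zero at the start; "ft_torque": the same for the moment, N m; "finger_gap": opening from 0.0 (shut) to 1.0 (fully open); "gripper_force": force on a finger pad.
Only numpy, scipy, OpenCV 4.12 (cv2) and the standard library are available. Lean on these libraries where they do the work, as an engineer would, in place of code of your own. Each camera call takes 0.05 s, during which the arm holds its last target. There are 200 camera calls.

## Working session

There is one attempt and no reset: what is moved stays moved. The work goes in short steps, Python scripts to look and compute and a tool call to move; the robot and the scene stay as the last step left them, time stands still between calls to the robot, and variables do not carry over. Pictures are saved under pics/ and viewed, at most 10 in all, crops included, and the job is handed in when it is done.

Besides the shell and the picture viewer there is one more tool, called by a JSON object that holds its "op" and its "data". play_rows: Moves the arm, as the interface text tells. Its arguments: {"type":"object","properties":{"commands":{"type":"array"},"grip_force":{"type":"number"}},"required":["commands"]}

```bash
ls; mkdir -p pics
cat > h.py <<'E'
import numpy as np, cv2
from scipy.spatial.transform import Rotation as R
from plant import read_state, snapshot, sign_off, spot_in
def pose(s,st=None):
    if 'hand_eye' in s:
        T=np.eye(4);T[:3,:3]=R.from_quat(st['tool_rot']).as_matrix();T[:3,3]=st['eef_pos'];return T@np.array(s['hand_eye'])
    T=np.eye(4);T[:3,:3]=R.from_quat(s['orientation']).as_matrix();T[:3,3]=s['xyz'];return T
def cloud(s,T):
    h,w=s['range_z'].shape
    u,v=np.meshgrid(np.arange(w),np.arange(h))
    p=cv2.undistortPoints(np.stack([u,v],-1).reshape(-1,1,2).astype(np.float64),np.array(s['mtx']),np.array(s['D'])).reshape(h,w,2)
    z=s['range_z'];P=np.dstack([p[...,0]*z,p[...,1]*z,z])
    W=P@T[:3,:3].T+T[:3,3];W[z<=0]=np.nan
    return W
def save(s,n): cv2.imwrite('pics/'+n,s['frame'][...,::-1])
E
python3 - <<'E'
from h import *
st=read_state();print({k:np.round(v,4).tolist() for k,v in st.items()})
for n in ['scene','side']:
    s=snapshot(n);save(s,n+'0.png');T=pose(s);print(n,T.round(3).tolist())
    W=cloud(s,T);np.save(n+'0.npy',W)
    for l in ['arcade_mid','wall_mid','rack','court','well']:
        print(l,[(round(d['p'],2),np.round(d['centre'],3).tolist()) for d in spot_in(s,l)])
E
```

```text
pics
{'time_s': 0.0, 'qpos': [-0.0846, 0.3512, 1.6524, -0.0, 1.1391, -0.0846], 'qd': [0.0004, -0.0003, -0.0002, 0.0013, -0.0007, -0.0008], 'joint_torque': [0.0013, -50.6108, -29.1407, 0.0, 0.0046, 0.0], 'eef_pos': [0.5497, 0.0001, 0.2418], 'tool_rot': [0.7071, 0.7071, -0.0004, -0.0004], 'ft_force': [0.0114, 0.7091, 0.0308], 'ft_torque': [0.0216, 0.0085, 0.0361], 'gripper_force': 0.0, 'finger_gap': 1.003}
scene [[0.724, 0.428, -0.541, 0.871], [0.689, -0.426, 0.586, -0.411], [0.02, -0.797, -0.603, 0.499], [0.0, 0.0, 0.0, 1.0]]
arcade_mid [(0.81, [0.357, 0.067, 0.065]), (0.66, [0.362, -0.192, 0.06]), (0.6, [0.63, 0.158, 0.079])]
wall_mid [(0.66, [0.556, 0.148, 0.073])]
rack [(0.92, [0.605, 0.127, 0.031]), (0.19, [0.631, 0.16, 0.077])]
court [(0.58, [0.61, -0.255, 0.019])]
well [(0.69, [0.604, -0.103, 0.029])]
side [[-0.919, -0.303, 0.253, 0.283], [-0.394, 0.675, -0.624, 0.452], [0.018, -0.673, -0.74, 0.649], [0.0, 0.0, 0.0, 1.0]]
arcade_mid [(0.88, [0.622, 0.194, 0.077]), (0.85, [0.337, 0.101, 0.074]), (0.72, [0.355, -0.171, 0.072]), (0.56, [0.399, 0.252, 0.074])]
wall_mid [(0.94, [0.541, 0.175, 0.076])]
rack [(0.67, [0.576, 0.208, 0.025])]
court [(0.81, [0.57, -0.172, 0.012]), (0.63, [0.577, 0.207, 0.028])]
well [(0.48, [0.595, -0.092, 0.027])]
```

View pics/scene0.png

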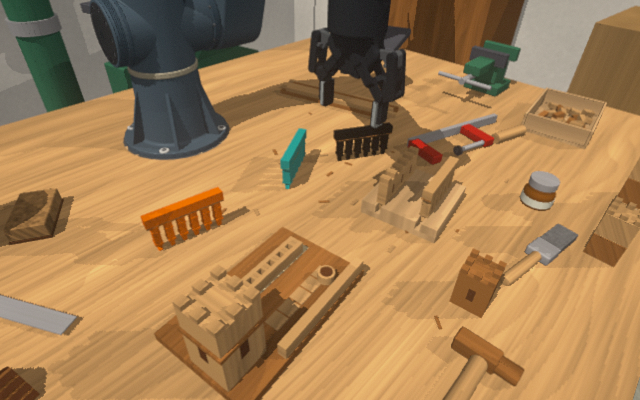

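View pics/side0.png

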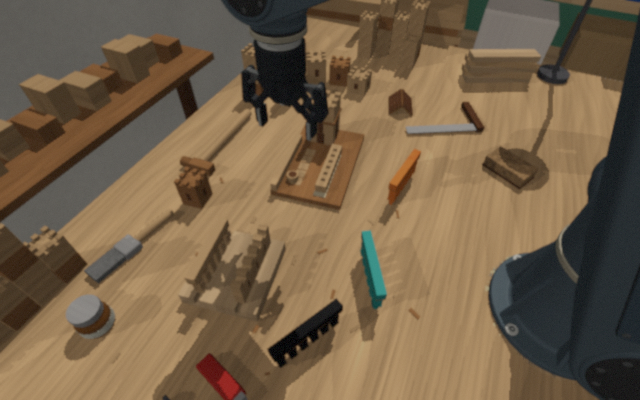

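The orange, turquoise and black combs are decoys. The stand is at about (415,195) in the scene view: the arcade is the plain comb at (440,185), on the +x side, and the merlon wall is at (400,175). The court is in front, with the sill at about (270,265) and the tower at (220,320). Next I'll look at the stand from above.

{"op": "play_rows", "data": {"commands": [0.04, 0.01, -0.03, 0, 1, 0.09, 0.03, -0.06, 0, 1, 0.13, 0.03, -0.1, 0, 1, 0.13, 0.03, -0.1, 0, 1, 0.13, 0.03, -0.1, 0, 1]}}

```text
time_s: 1.23
eef_pos: [0.5797, 0.1297, 0.3415]
tool_rot: [0.707, 0.707, -0.001, -0.0]
ft_force: [-0.1, -0.6, -0.9]
finger_gap: 0.995
gripper_force: 0.0
```

Run:
```python
from h import *
st=read_state();s=snapshot('wrist');save(s,'w1.png');T=pose(s,st);print(st['eef_pos'],np.round(s['hand_eye'],3).tolist(),T[:3,3])
W=cloud(s,T);np.save('w1.npy',W);np.save('w1c.npy',s['frame'])
for l in ['arcade_mid','arcade_beam','wall_mid','rack','bay','court']:
    print(l,[(round(d['p'],2),np.round(d['centre'],3).tolist()) for d in spot_in(s,l)])
# high things near the stand
P=W.reshape(-1,3);C=s['frame'].reshape(-1,3)
for lo,hi in [(.026,.034),(.078,.1)]:
    Q=P[(P[:,2]>lo)&(P[:,2]<hi)&(P[:,0]>.5)&(P[:,0]<.72)&(P[:,1]>.04)&(P[:,1]<.3)]
    print(lo,len(Q),np.percentile(Q,[1,50,99],axis=0).round(4).tolist() if len(Q) else '')
```

```text
[0.57967395 0.12967744 0.34147605] [[0.0, -0.948, -0.32, 0.083], [1.0, 0.001, -0.0, -0.001], [0.0, -0.32, 0.948, -0.132], [0.0, 0.0, 0.0, 1.0]] [0.57909916 0.2125691  0.47296044]
arcade_mid [(0.85, [0.399, 0.236, 0.075]), (0.81, [0.345, 0.089, 0.074]), (0.76, [0.623, 0.19, 0.088])]
arcade_beam [(0.85, [0.399, 0.244, 0.076]), (0.61, [0.622, 0.193, 0.094])]
wall_mid [(0.96, [0.55, 0.168, 0.082])]
rack [(0.97, [0.589, 0.189, 0.031])]
bay [(0.55, [0.574, -0.148, 0.015])]
court [(0.79, [0.572, -0.142, 0.013])]
0.026 11848 [[0.5059, 0.0949, 0.028], [0.5862, 0.1847, 0.0299], [0.6659, 0.2596, 0.032]]
0.078 4313 [[0.5313, 0.1031, 0.0781], [0.6145, 0.1834, 0.0891], [0.6415, 0.2514, 0.0916]]
```

View pics/w1.png

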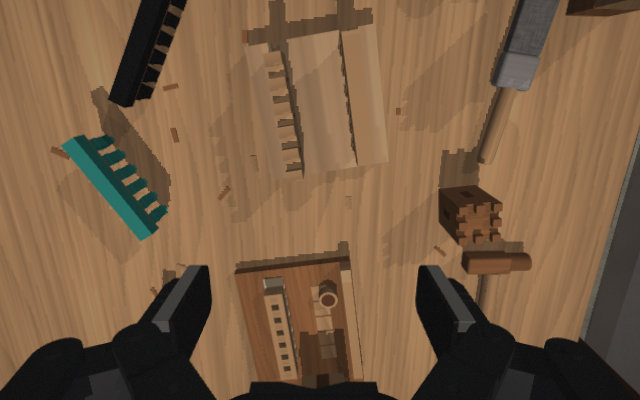

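The wrist view shows the stand at (310,100). The arcade's flat beam is at about (360,100) and the merlon wall at (280,110). The sill's six mortises show as dark holes from (276,305) to (290,370).

```bash
cat >> h.py <<'E'
def rect(Q):
    r=cv2.minAreaRect((Q[:,:2]*1000).astype(np.float32))
    b=cv2.boxPoints(r);e=[b[1]-b[0],b[2]-b[1]];l=max(e,key=lambda v:v@v)
    a=np.degrees(np.arctan2(l[1],l[0]))%180
    return np.round(r[0],1),np.round(r[1],1),round(a-90,2)
E
python3 - <<'E'
from h import *
W=np.load('w1.npy');P=W.reshape(-1,3)
def sel(z0,z1,x0,x1,y0,y1): return P[(P[:,2]>z0)&(P[:,2]<z1)&(P[:,0]>x0)&(P[:,0]<x1)&(P[:,1]>y0)&(P[:,1]<y1)]
def pca(Q):
    m=Q.mean(0);w,v=np.linalg.eigh(np.cov(Q[:,:2].T));d=v[:,1]*np.sign(v[1,1]);return m.round(4),round(np.degrees(np.arctan2(-d[0],d[1])),2)
Q=sel(.086,.096,.585,.7,.05,.3);print('beam',rect(Q),pca(Q),len(Q))
Q=sel(.027,.034,.49,.69,.05,.3);print('rack',rect(Q))
Q=sel(.06,.1,.5,.585,.05,.3);print('wall',rect(Q))
Q=sel(.032,.041,.5,.569,-.22,.06);print('sill',rect(Q),pca(Q),len(Q))
Q=sel(.012,.019,.45,.72,-.32,.06);print('board',rect(Q))
im=cv2.imread('pics/w1.png')
c=im[270:395,235:365];cv2.imwrite('pics/w1s.png',cv2.resize(c,None,fx=5,fy=4.6,interpolation=cv2.INTER_CUBIC))
g=cv2.cvtColor(im,cv2.COLOR_BGR2GRAY)
for v,u in [(320,277),(340,281)]: print(W[v,u])
E
```

```text
beam (array([625.3, 186.3]), array([ 18.3, 136. ]), np.float32(9.41)) (array([0.6246, 0.1904, 0.0899]), np.float64(9.49)) 2419
rack (array([586.3, 175.8]), array([150.6, 161.4]), np.float32(9.59))
wall (array([547.5, 167.2]), array([ 18.9, 136.4]), np.float32(9.45))
sill (array([ 531. , -151.1]), array([ 26.5, 141.7]), np.float32(7.78)) (array([ 0.5307, -0.1463,  0.0368]), np.float64(8.01)) 1360
board (array([ 561.1, -159.3]), array([171.5, 221.3]), np.float32(7.49))
[ 0.52533889 -0.13058828  0.02993923]
[ 0.5309724  -0.1609485   0.03621738]
```

View pics/w1s.png

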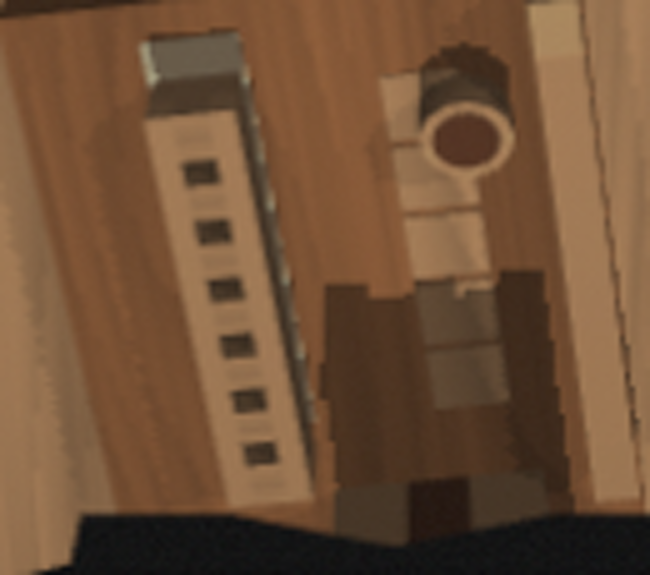

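{"op": "play_rows", "data": {"commands": [-0.06, -0.02, 0, 0, 1, -0.12, -0.05, 0.03, 0, 1, -0.18, -0.05, 0.06, 0, 1, -0.2, -0.05, 0.06, 0, 1, -0.2, -0.05, 0.06, 0, 1, -0.2, -0.05, 0.06, 0, 1]}}

```text
time_s: 2.33
eef_pos: [0.5301, -0.0696, 0.2825]
tool_rot: [0.707, 0.707, 0.0, 0.0]
ft_force: [0.6, 0.5, 0.0]
finger_gap: 1.002
gripper_force: 0.0
```

Run:
```python
from h import *
st=read_state();s=snapshot('wrist');save(s,'w2.png');T=pose(s,st);print(st['eef_pos'],T[:3,3])
W=cloud(s,T);np.savez('w2.npz',W=W,T=T,m=s['mtx'],D=s['D'])
P=W.reshape(-1,3)
def sel(z0,z1,x0,x1,y0,y1): return P[(P[:,2]>z0)&(P[:,2]<z1)&(P[:,0]>x0)&(P[:,0]<x1)&(P[:,1]>y0)&(P[:,1]<y1)]
Q=sel(.033,.041,.5,.569,-.25,.0);print('sill',rect(Q),np.median(Q[:,2]))
Q=sel(.012,.019,.45,.72,-.35,.06);print('board',rect(Q))
# project sill corners -> pixel crop
Ti=np.linalg.inv(T)
c=np.array([[.5,-.04,.037],[.57,-.23,.037]]);p=cv2.projectPoints(c@Ti[:3,:3].T+Ti[:3,3],np.zeros(3),np.zeros(3),np.array(s['mtx']),np.array(s['D']))[0].reshape(-1,2);print(p)
# rectified orthophoto at z=.037: 4 px/mm
xs=np.arange(.49,.58,.00025);ys=np.arange(-.03,-.24,-.00025)
X,Y=np.meshgrid(xs,ys);G=np.stack([X,Y,0*X+.037],-1).reshape(-1,3)
q=cv2.projectPoints(G@Ti[:3,:3].T+Ti[:3,3],np.zeros(3),np.zeros(3),np.array(s['mtx']),np.array(s['D']))[0].reshape(*X.shape,2).astype(np.float32)
o=cv2.remap(s['frame'],q[...,0],q[...,1],cv2.INTER_LINEAR)[...,::-1];cv2.imwrite('pics/ortho_full.png',o)
cv2.imwrite('pics/ortho.png',cv2.resize(o,None,fx=.7,fy=.7));print(o.shape)
g=cv2.cvtColor(o,cv2.COLOR_BGR2GRAY)
m=(g<100).astype(np.uint8);n,l,stt,cen=cv2.connectedComponentsWithStats(m)
for i in range(1,n):
    if 500<stt[i,4]<2500: print(stt[i].tolist(),(.49+cen[i,0]*.00025).round(4),(-.03-cen[i,1]*.00025).round(4))
```

```text
[ 0.53009214 -0.06963908  0.28251857] [0.52937734 0.01318135 0.41404742]
sill (array([ 533.5, -167. ]), array([ 36. , 173.1]), np.float32(11.83)) 0.03693169709579966
board (array([ 565. , -185.2]), array([169.5, 271.8]), np.float32(7.73))
[[285.06471526 128.52842146]
 [346.688108   286.36071489]]
(840, 360, 3)
[112, 272, 47, 42, 1588] 0.5238 -0.1032
[124, 360, 46, 42, 1602] 0.5267 -0.125
[136, 446, 46, 43, 1627] 0.5297 -0.1467
[148, 532, 46, 44, 1661] 0.5326 -0.1684
[160, 620, 46, 43, 1659] 0.5356 -0.1902
[172, 707, 45, 44, 1643] 0.5385 -0.212
```

View pics/ortho.png

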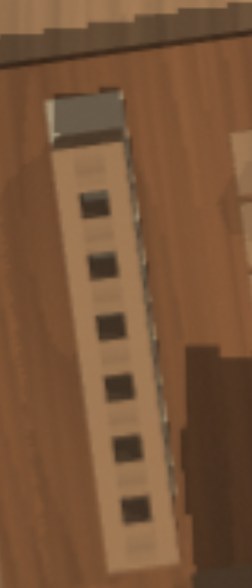

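Six holes at the right pitch (21.96 mm). The row centre is at about (0.5312, -0.1576) and the yaw is 7.7°. I'll view the arcade from the same relative pose so that calibration errors cancel.

{"op": "play_rows", "data": {"commands": [0.06, 0.02, -0.02, -1.75, 1, 0.12, 0.04, -0.053, -1.75, 1, 0.18, 0.06, -0.053, -1.75, 1, 0.24, 0.08, -0.053, -1.75, 1, 0.3, 0.094, -0.053, -1.75, 1, 0.344, 0.094, -0.053, -1.75, 1, 0.344, 0.094, -0.053, -1.75, 1, 0.344, 0.094, -0.053, -1.75, 1]}}

```text
time_s: 3.38
eef_pos: [0.6236, 0.2746, 0.3353]
tool_rot: [0.696, 0.718, -0.0, 0.0]
ft_force: [0.4, -0.5, 0.1]
finger_gap: 0.999
gripper_force: 0.0
```

Run:
```python
from h import *
st=read_state();s=snapshot('wrist');T=pose(s,st);print(st['eef_pos'],st['tool_rot'])
W=cloud(s,T);P=W.reshape(-1,3)
Q=P[(P[:,2]>.084)&(P[:,2]<.098)&(P[:,0]>.585)&(P[:,0]<.7)&(P[:,1]>.08)&(P[:,1]<.3)];print(rect(Q),np.median(Q[:,2]))
zt=.090;Ti=np.linalg.inv(T)
xs=np.arange(.57,.68,.00025);ys=np.arange(.28,.09,-.00025)
X,Y=np.meshgrid(xs,ys);G=np.stack([X,Y,0*X+zt],-1).reshape(-1,3)
q=cv2.projectPoints(G@Ti[:3,:3].T+Ti[:3,3],np.zeros(3),np.zeros(3),np.array(s['mtx']),np.array(s['D']))[0].reshape(*X.shape,2).astype(np.float32)
o=cv2.remap(s['frame'],q[...,0],q[...,1],cv2.INTER_LINEAR)[...,::-1].copy()
Z=cv2.remap(W[...,2].astype(np.float32),q[...,0],q[...,1],cv2.INTER_NEAREST)
m=(np.abs(Z-.090)<.004).astype(np.uint8)
n,l,stt,cen=cv2.connectedComponentsWithStats(m);i=1+np.argmax(stt[1:,4])
yy,xx=np.nonzero(l==i);r=cv2.minAreaRect(np.stack([xx,yy],-1).astype(np.float32));print(r,.57+r[0][0]*.00025,.28-r[0][1]*.00025, np.array(r[1])*.25)
cv2.drawContours(o,[cv2.boxPoints(r).astype(int)],0,(0,255,0),1)
cv2.imwrite('pics/ortho2.png',cv2.resize(o,None,fx=.75,fy=.75))
```

```text
[0.62356094 0.27455986 0.33534559] [ 6.95747485e-01  7.18286448e-01 -7.67619101e-05  9.79462545e-05]
(array([625.6, 186.6]), array([ 18.1, 136.7]), np.float32(9.32)) 0.08997215796782987
((222.33050537109375, 372.3330993652344), (551.5241088867188, 76.94790649414062), 80.61643981933594) 0.6255826263427734 0.18691672515869143 [137.88102722  19.23697662]
```

View pics/ortho2.png

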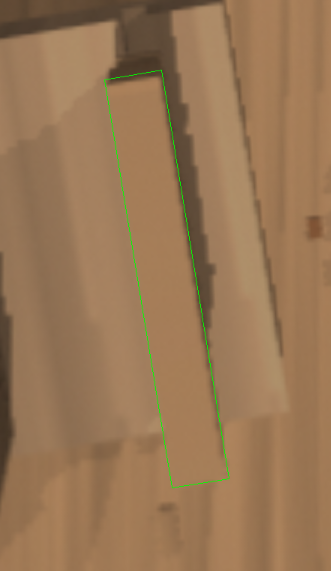

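{"op": "play_rows", "data": {"commands": [-0.044, -0.0008, 0.06, -7.6, 1, -0.088, -0.0008, 0.12, -7.6, 1, -0.088, -0.0008, 0.17, -7.6, 0.8, -0.088, -0.0008, 0.2, -7.6, 0.7, -0.088, -0.0008, 0.23, -7.6, 0.7, -0.088, -0.0008, 0.263, -7.6, 0.7, -0.088, -0.0008, 0.263, -7.6, 0.7, -0.088, -0.0008, 0.263, -7.6, 0.7]}}

```text
time_s: 4.42
eef_pos: [0.6267, 0.1856, 0.074]
tool_rot: [0.647, 0.762, 0.001, 0.001]
ft_force: [0.0, 0.2, -0.3]
finger_gap: 0.7
gripper_force: 0.0
```

{"op": "play_rows", "data": {"commands": [0, 0, 0, 0, 0.3, 0, 0, 0, 0, 0, 0, 0, 0, 0, 0, 0, 0, 0, 0, 0, 0, 0, 0, 0, 0], "grip_force": 70}}

```text
time_s: 5.05
eef_pos: [0.6263, 0.1861, 0.0733]
tool_rot: [0.647, 0.762, 0.0, 0.0]
ft_force: [-1.8, -0.7, 6.9]
finger_gap: 0.2
gripper_force: 69.1
```

Run:
```python
from h import *
st=read_state();print(np.round(st['eef_pos'],4),2*np.degrees(np.arctan2(st['tool_rot'][1],st['tool_rot'][0]))-90,np.round(st['ft_force'],1),st['gripper_force'],st['finger_gap'])
```

```text
[0.6263 0.1861 0.0733] 9.357778367696653 [-1.8 -0.7  6.9] 69.08064007759094 0.20047022307012297
```

{"op": "play_rows", "data": {"commands": [0, 0, -0.02, 0, 0, 0, 0, -0.05, 0, 0, 0, 0, -0.09, 0, 0, 0, 0, -0.12, 0, 0, -0.04, -0.018, -0.13, 0, 0, -0.09, -0.041, -0.13, 0.4, 0, -0.14, -0.064, -0.13, 0.8, 0, -0.18, -0.083, -0.13, 1.2, 0]}}

```text
time_s: 6.05
eef_pos: [0.5725, -0.0068, 0.2036]
tool_rot: [0.655, 0.755, 0.0, 0.0]
ft_force: [0.4, -0.7, -1.0]
finger_gap: 0.203
gripper_force: 69.0
```

```bash
cat > d.py <<'E'
from h import *
import sys
st=read_state();p=np.array(st['eef_pos']);y=2*np.degrees(np.arctan2(st['tool_rot'][1],st['tool_rot'][0]))-90
t=np.radians(y);d=np.array([.5319,-.158])-p[:2]
print(st['time_s'],p.round(4),round(y,2),'F',np.round(st['ft_force'],1),'M',np.round(st['ft_torque'],2),st['gripper_force'],st['finger_gap'])
print('to go tool x,y',-np.sin(t)*d[0]+np.cos(t)*d[1],np.cos(t)*d[0]+np.sin(t)*d[1],'turn',y-7.65)
E
python3 d.py
```

```text
6.05 [ 0.5725 -0.0068  0.2036] 8.11 F [ 0.4 -0.7 -1. ] M [-0.   -0.05  0.02] 68.96498680114746 0.202569114341864
to go tool x,y -0.14396930430583893 -0.06149339753573592 turn 0.4615904807393516
```

{"op": "play_rows", "data": {"commands": [-0.05, -0.022, 0, 0.5, 0, -0.1, -0.043, 0, 0.5, 0, -0.13, -0.056, 0.01, 0.5, 0, -0.144, -0.0615, 0.04, 0.5, 0, -0.144, -0.0615, 0.07, 0.5, 0, -0.144, -0.0615, 0.09, 0.5, 0, -0.144, -0.0615, 0.095, 0.5, 0, -0.144, -0.0615, 0.095, 0.5, 0]}}

```text
time_s: 7.05
eef_pos: [0.5331, -0.1563, 0.1082]
tool_rot: [0.658, 0.753, 0.0, 0.0]
ft_force: [0.4, -0.7, -1.0]
finger_gap: 0.196
gripper_force: 68.9
```

```bash
python3 d.py
python3 - <<'E'
from h import *
st=read_state();s=snapshot('wrist');save(s,'w3.png')
W=cloud(s,pose(s,st));P=W.reshape(-1,3)
Q=P[(P[:,2]>.1)&(P[:,2]<.135)&(P[:,0]>.48)&(P[:,0]<.6)&(P[:,1]>-.24)&(P[:,1]<-.06)];print(np.percentile(Q,[0.5,50,99.5],axis=0).round(4) if len(Q) else 0)
for n in ['side','scene']:
    s=snapshot(n);save(s,n+'3.png');W=cloud(s,pose(s));np.save(n+'3.npy',W)
    P=W.reshape(-1,3);Q=P[(P[:,2]>.11)&(P[:,2]<.13)&(P[:,0]>.48)&(P[:,0]<.6)&(P[:,1]>-.24)&(P[:,1]<-.06)];print(n,len(Q),np.percentile(Q,[1,50,99],axis=0).round(4) if len(Q) else 0)
a=cv2.imread('pics/side3.png')[60:230,230:400];b=cv2.imread('pics/scene3.png')[180:350,150:350]
cv2.imwrite('pics/c3.png',np.hstack([cv2.resize(a,(400,400)),cv2.resize(b,(400,400))]))
E
```

```text
7.05 [ 0.5331 -0.1563  0.1082] 7.66 F [ 0.4 -0.7 -1. ] M [0.03 0.   0.02] 68.92377376556396 0.19632370755466544
to go tool x,y -0.0014923220303279634 -0.0013841681025070394 turn 0.00840460562694112
[[ 0.5107 -0.1929  0.1039]
 [ 0.5295 -0.1419  0.1247]
 [ 0.5523 -0.0879  0.1348]]
side 374 [[ 0.5097 -0.1877  0.1104]
 [ 0.5261 -0.1319  0.1254]
 [ 0.5509 -0.0872  0.129 ]]
scene 1040 [[ 0.5127 -0.2248  0.1104]
 [ 0.5427 -0.1885  0.1253]
 [ 0.5543 -0.1338  0.1295]]
```

View pics/c3.png

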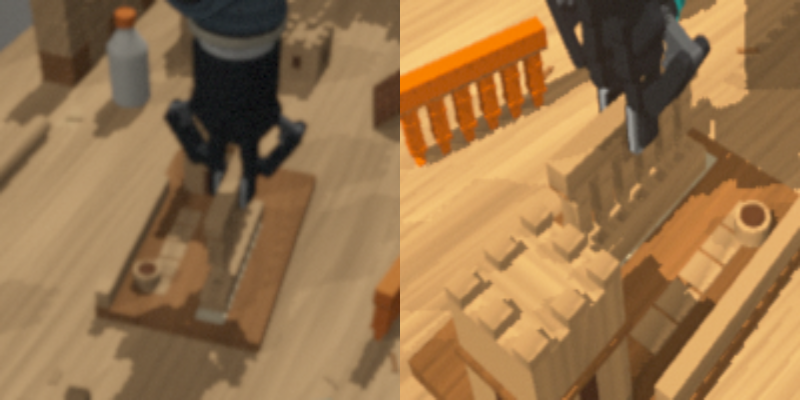

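{"op": "play_rows", "data": {"commands": [-0.0015, -0.0014, 0, 0, 0, -0.0015, -0.0014, 0.005, 0, 0, -0.0015, -0.0014, 0.009, 0, 0, -0.0015, -0.0014, 0.009, 0, 0]}}

```text
time_s: 7.7
eef_pos: [0.5313, -0.1579, 0.0978]
tool_rot: [0.658, 0.753, -0.0, -0.0]
ft_force: [0.4, 0.5, -1.7]
finger_gap: 0.195
gripper_force: 68.9
```

```bash
python3 d.py
```

```text
7.7 [ 0.5313 -0.1579  0.0978] 7.65 F [ 0.4  0.5 -1.7] M [-0.05  0.02 -0.04] 68.92343401908875 0.1952928610097211
to go tool x,y -0.00018254705355910845 0.0005600475100462667 turn -0.003985371959140949
```

{"op": "play_rows", "data": {"commands": [0, 0.0004, 0.001, 0, 0, 0, 0.0004, 0.002, 0, 0, 0, 0.0004, 0.003, 0, 0]}}

```text
time_s: 8.07
eef_pos: [0.532, -0.1579, 0.0953]
tool_rot: [0.658, 0.753, 0.0, 0.0]
ft_force: [-0.0, -0.1, -1.5]
finger_gap: 0.198
gripper_force: 68.9
```

{"op": "play_rows", "data": {"commands": [0, 0, 0.001, 0, 0, 0, 0, 0.002, 0, 0]}}

```text
time_s: 8.32
eef_pos: [0.532, -0.1579, 0.0932]
tool_rot: [0.658, 0.753, -0.0, 0.0]
ft_force: [0.7, -0.1, -1.7]
finger_gap: 0.198
gripper_force: 68.9
```

{"op": "play_rows", "data": {"commands": [0, 0, 0.001, 0, 0, 0, 0, 0.002, 0, 0]}}

```text
time_s: 8.57
eef_pos: [0.5319, -0.1579, 0.0912]
tool_rot: [0.658, 0.753, -0.0, -0.0]
ft_force: [1.0, 0.1, -1.1]
finger_gap: 0.197
gripper_force: 68.9
```

{"op": "play_rows", "data": {"commands": [0, 0, 0.001, 0, 0, 0, 0, 0.002, 0, 0, 0, 0, 0.0025, 0, 0]}}

```text
time_s: 8.95
eef_pos: [0.532, -0.158, 0.0888]
tool_rot: [0.658, 0.753, 0.0, 0.0]
ft_force: [0.2, 0.0, 1.1]
finger_gap: 0.199
gripper_force: 69.3
```

{"op": "play_rows", "data": {"commands": [0, 0, 0.001, 0, 0, 0, 0, 0.002, 0, 0, 0, 0, 0.003, 0, 0]}}

```text
time_s: 9.32
eef_pos: [0.5323, -0.1581, 0.0862]
tool_rot: [0.658, 0.753, 0.0, 0.0]
ft_force: [-0.7, 0.0, 5.8]
finger_gap: 0.201
gripper_force: 69.9
```

{"op": "play_rows", "data": {"commands": [0, 0, 0.001, 0, 0, 0, 0, 0.002, 0, 0, 0, 0, 0.003, 0, 0]}}

```text
time_s: 9.7
eef_pos: [0.5322, -0.1581, 0.0831]
tool_rot: [0.658, 0.753, 0.0, 0.0]
ft_force: [-0.6, -0.4, 4.9]
finger_gap: 0.194
gripper_force: 69.9
```

{"op": "play_rows", "data": {"commands": [0, 0, 0.001, 0, 0, 0, 0, 0.002, 0, 0]}}

```text
time_s: 9.95
eef_pos: [0.5321, -0.158, 0.0808]
tool_rot: [0.658, 0.753, 0.0, 0.0]
ft_force: [-0.4, -0.2, 3.7]
finger_gap: 0.196
gripper_force: 69.8
```

{"op": "play_rows", "data": {"commands": [0, 0, 0.0005, 0, 0, 0, 0, 0.001, 0, 0]}}

```text
time_s: 10.2
eef_pos: [0.5321, -0.158, 0.0803]
tool_rot: [0.658, 0.753, 0.0, 0.0]
ft_force: [-3.8, 0.8, 14.7]
finger_gap: 0.195
gripper_force: 71.3
```

{"op": "play_rows", "data": {"commands": [0, 0, 0.0005, 0, 0, 0, 0, 0.0005, 0, 0]}}

```text
time_s: 10.45
eef_pos: [0.5321, -0.158, 0.0803]
tool_rot: [0.658, 0.753, 0.0, 0.0]
ft_force: [-4.4, 1.0, 16.4]
finger_gap: 0.196
gripper_force: 71.7
```

```bash
python3 d.py
python3 - <<'E'
from h import *
for n in ['side','scene']:
    s=snapshot(n);save(s,n+'4.png');P=cloud(s,pose(s)).reshape(-1,3)
    Q=P[(P[:,2]>.085)&(P[:,2]<.105)&(P[:,0]>.505)&(P[:,0]<.56)&(((P[:,1]>-.23)&(P[:,1]<-.18))|((P[:,1]>-.135)&(P[:,1]<-.09)))];print(n,len(Q),np.percentile(Q[:,2],[5,25,50,75,95]).round(4))
E
```

```text
10.45 [ 0.5321 -0.158   0.0803] 7.65 F [-4.4  1.  16.4] M [ 0.12  0.88 -0.04] 71.67210459709167 0.19601963697178693
to go tool x,y 3.9364092018975e-05 -0.000237106222764568 turn 0.0035926837808712975
side 166 [0.0875 0.0965 0.098  0.0987 0.0997]
scene 552 [0.0868 0.0935 0.0974 0.0981 0.0989]
```

{"op": "play_rows", "data": {"commands": [0, 0, 0.0008, 0, 0, 0, 0, 0.0015, 0, 0, 0, 0, 0.0015, 0, 0]}}

```text
time_s: 10.92
eef_pos: [0.5323, -0.158, 0.0802]
tool_rot: [0.658, 0.753, 0.0, 0.0]
ft_force: [-9.6, 3.9, 33.9]
finger_gap: 0.197
gripper_force: 74.2
```

It stopped hard at the expected height (33.9 N, no further motion). I'll unload it, open the fingers and back away.

{"op": "play_rows", "data": {"commands": [0, 0, -0.0015, 0, 0, 0, 0, -0.0025, 0, 0, 0, 0, -0.0025, 0, 0.3, 0, 0, -0.0025, 0, 0.6, 0, 0, -0.0025, 0, 0.6, 0, 0, -0.0025, 0, 0.6]}}

```text
time_s: 11.68
eef_pos: [0.5319, -0.1579, 0.0802]
tool_rot: [0.658, 0.753, -0.0, -0.0]
ft_force: [-0.2, -0.2, -0.8]
finger_gap: 0.599
gripper_force: 0.0
```

{"op": "play_rows", "data": {"commands": [0, 0, -0.02, 0, 0.6, 0, 0, -0.06, 0, 0.6, 0, 0, -0.11, 0, 0.6, 0.06, 0, -0.16, 0, 0.6, 0.1, 0, -0.19, 0, 0.6, 0.1, 0, -0.19, 0, 0.6, 0.1, 0, -0.19, 0, 0.6]}}

```text
time_s: 12.55
eef_pos: [0.5185, -0.059, 0.2698]
tool_rot: [0.658, 0.753, -0.0, -0.0]
ft_force: [-0.6, -0.4, -0.2]
finger_gap: 0.599
gripper_force: 0.0
```

```bash
python3 d.py
python3 - <<'E'
from h import *
st=read_state();s=snapshot('wrist');save(s,'w5.png');P=cloud(s,pose(s,st)).reshape(-1,3)
Q=P[(P[:,2]>.088)&(P[:,2]<.105)&(P[:,0]>.5)&(P[:,0]<.57)&(P[:,1]>-.236)&(P[:,1]<-.07)];print(rect(Q),np.median(Q[:,2]),np.percentile(Q[:,2],[10,90]))
Q=P[(P[:,2]>.033)&(P[:,2]<.041)&(P[:,0]>.5)&(P[:,0]<.57)&(P[:,1]>-.24)&(P[:,1]<-.07)];print('sill z',np.median(Q[:,2]))
E
```

```text
12.55 [ 0.5185 -0.059   0.2698] 7.68 F [-0.6 -0.4 -0.2] M [-0.03  0.01  0.01] 0.0 0.5990234481080526
to go tool x,y -0.09993792397713226 3.9615894149728006e-05 turn 0.03288584662252525
(array([ 531.7, -157.7]), array([ 18. , 137.5]), np.float32(7.71)) 0.09712623295070955 [0.09625667 0.09795726]
sill z 0.03696851797694123
```

View pics/w5.png

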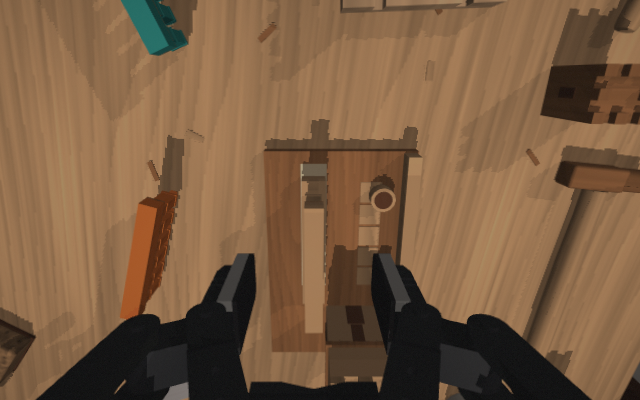

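The picture shows the arcade standing on the sill, its beam running from (313,205) to (313,330). The top is at 97.1 mm against 97 mm expected when home, and its yaw of 7.7° matches the sill. The well at (382,195) is untouched and the gripper is clear.

```bash
python3 -c "
from plant import sign_off;print(sign_off())"
```

```text
the job is handed in; nothing more can be done
None
```

The arcade is pressed fully home on the sill with all six tenons in their mortises: its top measures 97.1 mm, against 97 mm when home. The job was handed in at about 12.6 s; the hand-in call gave no verdict.

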